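# Clear the packing scale and press its weighing plate home

### The arm

A 6-joint arm with a two-finger parallel gripper is mounted at the origin on the work surface. World frame = base frame: x ahead of the robot, y to its left, z up, the work surface at z = 0. Lengths are in m, angles in rad, forces in N, time in s.
With the tool pointing down it reaches from about 0.3 to 0.775 m from the base axis. Payload 14.6 kg.
Tool frame: the origin (TCP) lies between the finger pads; the fingertips stand 8 mm ahead of it and the grasp point (between the pads) lies 11 mm behind it; y points along the fingers, z is the direction in which the jaws open and shut, and the axes are right-handed (so a half turn about y gives the same grasp; the last joint's range is limited). The gripper opens to 94 mm and grips with 3 to 60 N. Pads are 16 mm wide; open, the fingers measure 119 mm over their backs; the gripper's body (75 mm by 177 mm) begins 78 mm behind the grasp point.
Start: joints at [1.231, 0.3, 1.521, -0, 1.321, -0.067], TCP at [0.148, 0.53, 0.213] pointing down, gripper open.
Joint ranges: [-3.03, 3.03], [-0.79, 2.21], [0.23, 2.52], [-1.04, 4.18], [0, 3.07], [-2.55, 2.55]. Speed limits (rad/s): [2.22, 2.22, 2.57, 3.14, 3.14, 3.14].

### API

Orientations are given as a unit quaternion [w, x, y, z].
In Python, from bench import * gives the robot as it stands.
- The arm moves only by the shell command python3 -m inch 'ROWS' [OPENING]. ROWS is JSON, a list that holds one entry, the list of rows, each a list of 4 numbers: the shift along the tool's x, y, z in mm, then the turn about the tool's y in degrees. A call has 1 to 12 rows; each row shifts and turns the commanded pose from where the row before left it, along the tool's axes as they then stand; what a row does not reach is not made up. A row lasts 1/12 s, in which the tool goes at most 41.7 mm and 7.16 degrees, less where a joint would pass 70% of its speed; a pose out of reach is approached as far as the arm can. A call is refused whole if a number of a shift passes 41.7 or a number of a turn 7.16, either way. A call with a gripper value outside its range is refused whole. OPENING is the opening, from 0 (shut) to 1 (fully open), set as the call begins (- or left out, the last holds). The fingers move at their own pace and stop on an object; the grip force is fixed at half the most. Time passes only in rows, so rows that do not move let the fingers close. It gives the time, the measured TCP pose, the force and the opening at its end, in the units of the state.
- read_state(): the state, without advancing time (a new reading comes with each control period).
- get_image(name): name is "scene" or "top" or "wrist"; returns (picture, depth): 480x640x3 uint8, red, green, blue; 480x640 float32, m along the optical axis (not along the pixel's ray), 0 where there is no reading.
- camera_params(name): a dict with "fx", "fy", "cx", "cy" (pixels), "R" (3x3) and "t" (3): a world point X has camera coordinates R X + t. Camera axes: x right, y down, z forward; pixel columns grow to the right and rows downward; lengths in m; the calibration is good to about 2 mm. A picture is of the moment at which its call begins: read the wrist's pose just before it. camera_params takes no time and is no camera call; for the wrist camera it gives the pose at the moment of the call.
- sign_off(): hands the job in, once; it reports no verdict.
The state is a dict: "time_s": time; "joints": joint angles; "dq": joint speeds; "effort": joint torques, N m; "position": TCP position; "ee_rot": TCP orientation; "contact_force": force on the tool from outside, world axes, zero at the start; "wrist_torque": the same for the moment, N m; "width": finger opening in m.
Only numpy, scipy, OpenCV 4.12 (cv2) and the standard library are available. Lean on these libraries where they do the work, as an engineer would, in place of code of your own. Each camera call takes 0.05 s, during which the arm holds its last target. There are 200 camera calls.

### The job

Make the packing scale ready for use: lift the white pail off it by its handle and stand it upright on the empty wooden board beside the scale, wholly on the board. Then press the scale's loose square steel plate, which sits proud and askew, down all round until it is fully home, level and flush with the scale's rim. Leave the other things on the table where they are.

Things in the scene. Friction and masses are not known exactly. Their poses are not given: they have to be found in the camera images.
- scale: fixed bench scale, white plastic: square housing 198 x 198 mm, 50 mm high, with a 170 mm square recess; a 36 mm high display panel, 50 mm deep, lies along its -x side. Origin: centre of the square housing at table height; x points away from the display, z up.
- plate: loose square steel weighing plate, 164 x 164 x 20 mm, about 0.3 kg, lying in the scale's recess on the four studs, at the start 3 to 12 mm too high and slightly askew. Origin: centre of its underside; x and y along its sides, z up. Fully home it rests on the bed (its origin 30 mm above the scale's origin), its top level with the scale's 50 mm high rim.
- pail: empty white plastic pail, about 0.28 kg, standing on the weighing plate: base 96 mm and rim 116 mm in diameter, 95 mm high, with a fixed upright arched handle over its mouth. Origin: centre of its underside; z up; the handle lies in its y-z plane.
- pail_grip (a point): centre of the pail handle's grip, 150 mm above the pail's underside: a straight white round bar 16 mm in diameter and 60 mm long, along the pail's y axis.
- board: flat light wooden board, 200 x 200 x 10 mm, fixed flat on the table, empty, beside the scale (left or right of it). Origin: centre of its underside; x and y along its sides.
- tape: loose roll of yellow tape lying flat between scale and board, towards their far side, 80 mm in diameter, 45 mm high. Origin: centre of its underside. Leave alone.
- jar: amber jar with a lid, 60 mm in diameter, 85 mm high, left of the task's things. Origin: centre of its underside. Leave alone.
- jar2: a second jar of the same kind, beyond the task's things on the left. Leave alone.
- cup: white cup, 76 mm in diameter, 85 mm high, at the right. Origin: centre of its underside. Leave alone.
- spoon: metal spoon lying flat at the near right. Origin: on its underside, near its middle. Leave alone.
- scissors: scissors lying flat at the near left, 170 mm long, black handles. Origin: on their underside near the pivot. Leave alone.
- scale_bed (a point): centre of the recess's flat bed, 30 mm above the table, axes as the scale's. Four rubber studs, 16 mm in diameter, at x, y = +-60 mm from here, stick up to 12 mm out of the bed under the plate. They slide stiffly (about 7 N each), stay where they are pushed and go in flush with the bed.
There are look-alikes about, which are no part of the job. What is shaped like the pail but green or purple is not meant.

How it is judged:
By the outcome, as a careful person would: the job done as asked, in the order asked, and still so for the second after the job is handed in, with the robot touching nothing.
It also fails if it takes over 72 s, if anything falls off the work surface, if the arm or the gripper's body presses on something with over 40 N, if the wrist force passes 120 N, or if a joint passes its speed limit or range.

## Working session

There is one attempt and no reset: what is moved stays moved. The work goes in short steps, Python scripts to look and compute and a shell command to move; the robot and the scene stay as the last step left them, time stands still between calls to the robot, and variables do not carry over. Pictures are saved under pics/ and viewed, about 8 in all and at most 12, crops included, and the job is handed in when it is done.

```bash
mkdir -p pics; ls; python3 - <<'E'
from bench import *
import cv2,numpy as np
s=read_state();print({k:np.round(v,3).tolist() for k,v in s.items()})
for n in ("scene","top"):
    p,d=get_image(n);cv2.imwrite(f"pics/{n}1.png",p[:,:,::-1]);np.save(f"pics/{n}1.npy",d)
    c=camera_params(n);print(n,{k:np.round(v,3).tolist() for k,v in c.items()})
E
```

```text
pics
{'time_s': 0.0, 'joints': [1.231, 0.3, 1.522, 0.0, 1.321, -0.067], 'dq': [-0.001, -0.001, -0.001, -0.0, -0.001, -0.001], 'effort': [-0.001, -53.181, -35.274, 0.071, 0.024, -0.0], 'position': [0.148, 0.529, 0.213], 'ee_rot': [-0.7, 0.701, -0.096, 0.096], 'contact_force': [0.479, 0.236, -0.48], 'wrist_torque': [-0.024, -0.015, -0.018], 'width': 0.094}
scene {'fx': 562.121, 'fy': 562.121, 'cx': 314.332, 'cy': 232.521, 'R': [[-0.605, 0.796, 0.0], [0.568, 0.432, -0.701], [-0.558, -0.424, -0.713]], 't': [0.311, -0.184, 1.884]}
top {'fx': 523.334, 'fy': 523.334, 'cx': 323.41, 'cy': 244.189, 'R': [[-0.002, -1.0, 0.025], [-0.993, -0.001, -0.116], [0.116, -0.025, -0.993]], 't': [-0.012, 0.543, 1.352]}
```

View pics/top1.png

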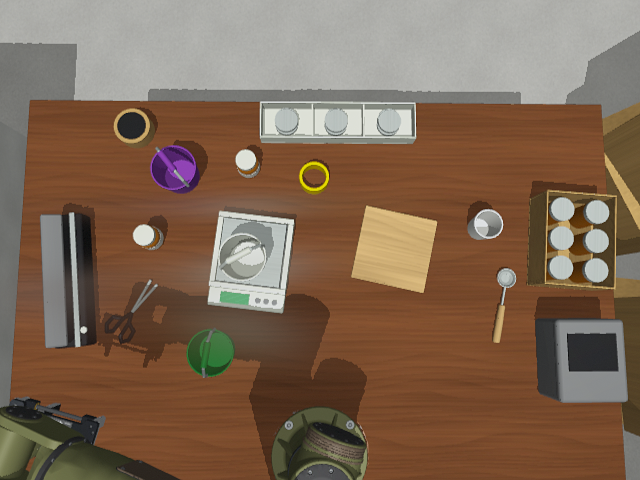

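View pics/scene1.png

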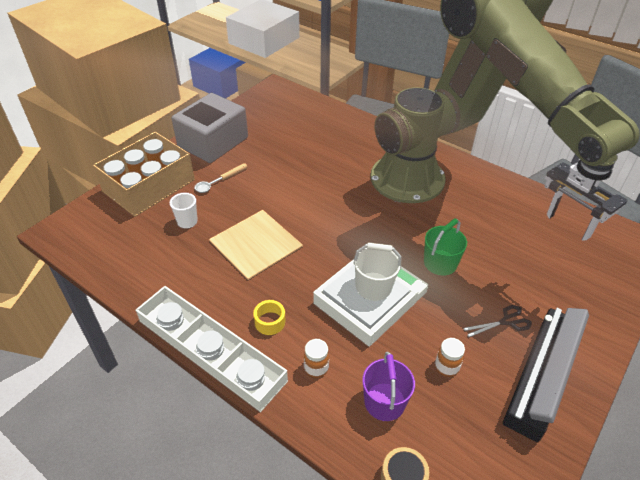

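The top view shows three pail-shaped things: white at (243,257) on the scale, purple at (174,168) and green at (210,353). The white one, standing on the scale, is the one meant. The board is at (394,249) and the tape at (314,177). Next I'll enlarge the pail in both views to confirm it.

```bash
cat > h.py <<'E'
import numpy as np,cv2
from bench import *
def dep(n,u,v,D,c=None):
    c=c or camera_params(n); w=D[max(int(v)-1,0):int(v)+2,max(int(u)-1,0):int(u)+2]; z=np.median(w[w>0])
    R=np.array(c["R"]);t=np.array(c["t"])
    return R.T@(np.array([(u-c["cx"])/c["fx"]*z,(v-c["cy"])/c["fy"]*z,z])-t)
def cloud(n,D,c=None):
    c=c or camera_params(n); v,u=np.mgrid[0:480,0:640]
    P=np.stack([(u-c["cx"])/c["fx"]*D,(v-c["cy"])/c["fy"]*D,D],-1)
    return (P-np.array(c["t"]))@np.array(c["R"])
def ray(n,u,v,c=None):
    c=c or camera_params(n); R=np.array(c["R"]);t=np.array(c["t"])
    return -R.T@t, R.T@np.array([(u-c["cx"])/c["fx"],(v-c["cy"])/c["fy"],1])
def tri(*vs):  # vs: (name,u,v[,c])
    A=np.zeros((3,3));b=np.zeros(3);L=[]
    for q in vs:
        o,d=ray(*q);d=d/np.linalg.norm(d);M=np.eye(3)-np.outer(d,d);A+=M;b+=M@o;L.append((o,M))
    X=np.linalg.solve(A,b);return X,[np.linalg.norm(M@(X-o)) for o,M in L]
def onz(n,u,v,z,c=None):
    o,d=ray(n,u,v,c);return o+d*(z-o[2])/d[2]
E
python3 - <<'E'
import cv2,numpy as np
t=cv2.imread("pics/top1.png")[205:320,195:310];s=cv2.imread("pics/scene1.png")[215:345,305:435]
a=cv2.resize(t,(390,390),interpolation=cv2.INTER_CUBIC);b=cv2.resize(s,(390,390),interpolation=cv2.INTER_CUBIC)
cv2.imwrite("pics/crop1.png",np.hstack([a,b]))
from h import *
D=np.load("pics/top1.npy");S=np.load("pics/scene1.npy")
P=cloud("top",D);Q=cloud("scene",S)
for n,u,v in [("board",394,249),("bedge",380,215),("tape",314,163),("jar",146,236),("jar2",246,160),("cup",486,215),("green",210,360)]:
    print(n,dep("top",u,v,D).round(3))
# all points near the pail: high ones
for nm,C in(("top",P),("scene",Q)):
    m=(C[...,2]>.03)&(abs(C[...,0]-.42)<.15)&(abs(C[...,1]-.15)<.15)
    p=C[m];print(nm,np.histogram(p[:,2],np.arange(.03,.24,.01)))
    q=p[p[:,2]>.19];print(q.mean(0).round(4),q.min(0).round(3),q.max(0).round(3))
E
```

```text
board [ 0.533 -0.203  0.009]
bedge [ 0.625 -0.167  0.011]
tape [0.759 0.012 0.047]
jar [0.558 0.437 0.084]
jar2 [0.755 0.188 0.086]
cup [ 0.62  -0.444  0.048]
green [0.241 0.284 0.004]
top (array([1314,  703, 1571, 1184,   66,   77,  140,   69,   71,   74,   94,
        124,  299,   16,    4,   18,   23,   43,  170,    3]), array([0.03, 0.04, 0.05, 0.06, 0.07, 0.08, 0.09, 0.1 , 0.11, 0.12, 0.13,
       0.14, 0.15, 0.16, 0.17, 0.18, 0.19, 0.2 , 0.21, 0.22, 0.23]))
[0.4007 0.0486 1.2132] [0.382 0.022 0.19 ] [0.523 0.231 1.406]
scene (array([ 445,  473, 1160,  464,  233,  210,  262,  200,  218,  226,  253,
        210,  182,   17,   12,   29,   26,   80,  107,    0]), array([0.03, 0.04, 0.05, 0.06, 0.07, 0.08, 0.09, 0.1 , 0.11, 0.12, 0.13,
       0.14, 0.15, 0.16, 0.17, 0.18, 0.19, 0.2 , 0.21, 0.22, 0.23]))
[0.5017 0.1909 0.2088] [0.478 0.147 0.19 ] [0.526 0.235 0.219]
```

View pics/crop1.png

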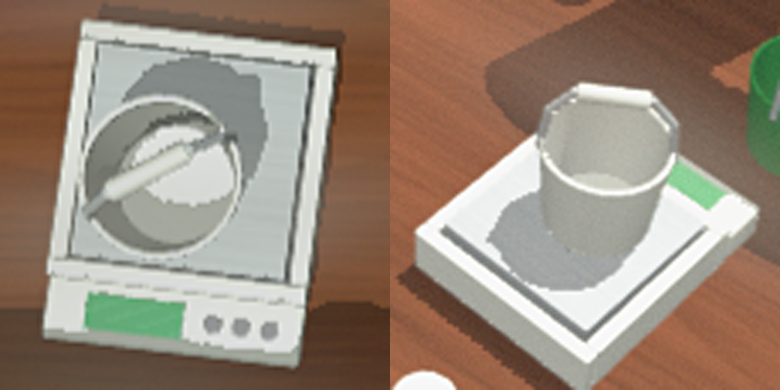

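The crop confirms the white pail on the scale, with its white grip bar centred at about top (238,256) and scene (380,247).

```bash
cat > m.py <<'E'
from h import *
T=cv2.imread("pics/top1.png");D=np.load("pics/top1.npy");S=np.load("pics/scene1.npy")
print("grip tri",tri(("top",238.3,255.7),("scene",380,246.8)))
P=cloud("top",D);Q=cloud("scene",S)
for nm,C in(("top",P),("scene",Q)):
    m=(C[...,2]>.2125)&(C[...,2]<.24)&(abs(C[...,0]-.5)<.08)&(abs(C[...,1]-.19)<.08); q=C[m]
    c=q.mean(0);w=np.linalg.svd(q[:,:2]-c[:2],full_matrices=False)[2][0]; e=(q[:,:2]-c[:2])@w
    print(nm,"bar",c.round(4),q[:,2].max().round(4),"yaw",np.degrees(np.arctan2(w[1],w[0])).round(1),"ext",e.min().round(3),e.max().round(3),len(q), "mid",(c[:2]+w*(e.min()+e.max())/2).round(4))
    m=(C[...,2]>.135)&(C[...,2]<.168)&(abs(C[...,0]-.5)<.09)&(abs(C[...,1]-.19)<.09); r=C[m].astype(np.float32)
    top=r[r[:,2]>np.percentile(r[:,2],60)]
    (cx,cy),rad=cv2.minEnclosingCircle(top[:,:2].copy()); print("rim",cx,cy,rad,r[:,2].max())
# board
m=(P[...,2]>.005)&(P[...,2]<.016)&(abs(P[...,0]-.53)<.18)&(P[...,1]<-.07)&(P[...,1]>-.37)
k,lab,st,ce=cv2.connectedComponentsWithStats(m.astype(np.uint8));i=1+st[1:,4].argmax()
r=cv2.minAreaRect(P[lab==i][:,:2].astype(np.float32));print("board",r,np.median(P[lab==i][:,2]))
m=(P[...,2]>.03)&(P[...,2]<.23)&(abs(P[...,0]-.5)<.2)&(abs(P[...,1]-.17)<.17)
k,lab,st,ce=cv2.connectedComponentsWithStats(m.astype(np.uint8));i=1+st[1:,4].argmax()
mm=(lab==i)&(P[...,2]<.058)
r=cv2.minAreaRect(P[lab==i][P[lab==i][:,2]<.058][:,:2].astype(np.float32));print("scale+display (<58mm)",r)
# plate plane from top
uv=[(t[0]/3.391+195,t[1]/3.391+205) for t in [(105,60),(290,80),(270,255),(95,250),(200,260),(250,230),(275,150)]]
for u,v in uv: print("plate",dep("top",u,v,D).round(4))
uv=[(t[0]/3.391+195,t[1]/3.391+205) for t in [(200,40),(325,100),(305,260),(70,150),(180,280)]]
for u,v in uv: print("rim",dep("top",u,v,D).round(4))
E
python3 m.py
```

```text
grip tri (array([0.49580413, 0.18832979, 0.20422659]), [np.float64(0.001067433267060184), np.float64(0.0010674332670602435)])
top bar [0.4976 0.1847 0.2158] 0.2212 yaw 119.2 ext -0.032 0.037 134 mid [0.4966 0.1865]
rim 0.4985451400279999 0.18462301790714264 0.058777276426553726 0.16753222
scene bar [0.5017 0.1897 0.2147] 0.2193 yaw 119.2 ext -0.032 0.031 72 mid [0.5018 0.1895]
rim 0.501227617263794 0.19062474370002747 0.059933774173259735 0.1669728
board ((0.5319684147834778, -0.2047683298587799), (0.20273345708847046, 0.2143932580947876), 77.73809814453125) 0.010342101354923663
scale+display (<58mm) ((0.49618566036224365, 0.178165465593338), (0.19951100647449493, 0.2462272047996521), 83.1116943359375)
plate [0.5959 0.2405 0.0601]
plate [0.5805 0.0992 0.0612]
plate [0.4471 0.1136 0.0574]
plate [0.4511 0.2458 0.0567]
plate [0.4433 0.1663 0.0584]
plate [0.4659 0.1287 0.0597]
plate [0.527  0.1104 0.0584]
rim [0.6133 0.1695 0.0495]
rim [0.5666 0.0729 0.0503]
rim [0.4436 0.0874 0.0509]
rim [0.5279 0.2675 0.0493]
rim [0.4286 0.1821 0.0504]
```

```bash
cat > go.py <<'E'
# usage: go.py x y z jawdir_deg : turn, then total shift in the tool's axes after the turn (tool kept down)
import sys
from h import *
from scipy.spatial.transform import Rotation as Ro
s=read_state();q=s["ee_rot"];R=Ro.from_quat([q[1],q[2],q[3],q[0]]);M=R.as_matrix()
p=np.array(s["position"])
yaw=np.degrees(np.arctan2(M[1,2],M[0,2]))
print("t",round(s["time_s"],2),"pos",p.round(4),"ytool",M[:,1].round(3),"jaw",yaw.round(2),"q6",np.round(s["joints"][5],3),"F",np.round(s["contact_force"],1))
if len(sys.argv)>1:
    x=np.array(list(map(float,sys.argv[1:4])));a=float(sys.argv[4])
    for b in(a,a+180):
        d=(b-yaw+180)%360-180      # world yaw change = -turn about tool y (tool y is down)
        R2=R*Ro.from_rotvec([0,-np.radians(d),0])
        print("turn",round(-d,1),"q6 change ~",round(-d/57.3,2),"shift mm",(R2.as_matrix().T@(x-p)*1000).round(1), "yaw2",np.degrees(np.arctan2(R2.as_matrix()[1,2],R2.as_matrix()[0,2])).round(1))
E
python3 go.py 0.498 0.187 0.300 29.2
```

```text
t 0.1 pos [0.1481 0.5295 0.213 ] ytool [-0.    -0.001 -1.   ] jaw 74.37 q6 -0.067 F [ 0.4 -1.2 -0.3]
turn 45.2 q6 change ~ 0.79 shift mm [469.7 -86.8 138.3] yaw2 29.2
turn -134.8 q6 change ~ -2.35 shift mm [-469.7  -86.8 -138.3] yaw2 -150.8
```

```bash
python3 -m inch '[[[0,-12.4,0,6.46],[0,-12.4,0,6.46],[0,-12.4,0,6.46],[0,-12.4,0,6.46],[0,-12.4,0,6.46],[0,-12.4,0,6.46],[0,-12.4,0,6.46],[20,0,6,0],[35,0,10.3,0],[35,0,10.3,0],[35,0,10.3,0],[35,0,10.3,0]]]' 1 && python3 go.py 0.498 0.187 0.300 29.2
```

```text
time_s: 1.1
position: [0.2681, 0.4115, 0.3]
ee_rot: [-0.61, 0.61, -0.358, 0.358]
contact_force: [0.4, 1.0, 0.2]
width: 0.0939
t 1.1 pos [0.2681 0.4115 0.3   ] ytool [-0. -0. -1.] jaw 29.18 q6 0.41 F [0.4 1.  0.2]
turn -0.0 q6 change ~ -0.0 shift mm [308.1   0.   91.2] yaw2 29.2
turn 180.0 q6 change ~ 3.14 shift mm [-308.1    0.   -91.2] yaw2 -150.8
```

```bash
python3 -m inch '[[[35,0,10.3,0],[35,0,10.3,0],[35,0,10.3,0],[35,0,10.3,0],[35,0,10.3,0],[35,0,10.3,0],[35,0,10.3,0],[33,0,10,0],[20,0,6,0],[10,0,3,0],[0,0,0,0]]]' && python3 go.py 0.498 0.187 0.300 29.2; python3 - <<'E'
from h import *
c=camera_params("wrist");p,d=get_image("wrist");cv2.imwrite("pics/w1.png",p[:,:,::-1]);np.save("pics/w1.npy",d)
import pickle;pickle.dump(c,open("pics/w1.pkl","wb"))
P=cloud("wrist",d,c)
m=(P[...,2]>.2125)&(P[...,2]<.23)&(abs(P[...,0]-.5)<.07)&(abs(P[...,1]-.19)<.07);q=P[m]
ce=q.mean(0);w=np.linalg.svd(q[:,:2]-ce[:2],full_matrices=False)[2][0];e=(q[:,:2]-ce[:2])@w
print(len(q),ce.round(4),q[:,2].max(),np.degrees(np.arctan2(w[1],w[0])),e.min(),e.max(),ce[:2]+w*(e.min()+e.max())/2)
E
```

```text
time_s: 2.02
position: [0.4977, 0.1872, 0.2996]
ee_rot: [-0.609, 0.61, -0.359, 0.358]
contact_force: [-0.7, -0.3, 0.6]
width: 0.0939
t 2.02 pos [0.4977 0.1872 0.2996] ytool [-0.001 -0.    -1.   ] jaw 29.03 q6 -0.216 F [-0.7 -0.3  0.6]
turn -0.2 q6 change ~ -0.0 shift mm [ 0.3 -0.4  0.2] yaw2 29.2
turn 179.8 q6 change ~ 3.14 shift mm [-0.3 -0.4 -0.2] yaw2 -150.8
1346 [0.4981 0.1886 0.2147] 0.2180538005472111 -61.14660805271944 -0.029977774810963066 0.0334089652363271 [0.49888158 0.18713998]
```

View pics/w1.png

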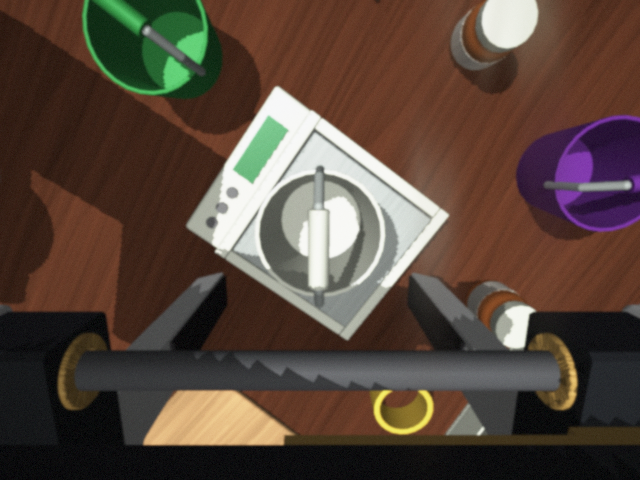

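The wrist view shows the white grip bar from (318,212) to (318,290), vertical in the picture and centred between the fingers at column 318. The depth puts its centre at (0.498, 0.188, 0.208), which agrees with the triangulated point. I'll go down 102 mm and close.

```bash
python3 -m inch '[[[0,12,0,0],[0,20,0,0],[0,20,0,0],[0,20,0,0],[0,16,0,0],[0,9,0,0],[0,5,0,0],[0,0,0,0]]]' && python3 -m inch '[[[0,0,0,0],[0,0,0,0],[0,0,0,0],[0,0,0,0],[0,0,0,0],[0,0,0,0],[0,0,0,0],[0,0,0,0],[0,0,0,0],[0,0,0,0]]]' 0 && python3 go.py 0.498 0.187 0.197 29.2
```

```text
time_s: 2.73
position: [0.4963, 0.189, 0.1979]
ee_rot: [-0.61, 0.61, -0.358, 0.358]
contact_force: [0.6, 0.2, 0.6]
width: 0.0937
time_s: 3.57
position: [0.4969, 0.1883, 0.1982]
ee_rot: [-0.61, 0.61, -0.358, 0.358]
contact_force: [-0.1, 0.3, 0.4]
width: 0.0308
t 3.57 pos [0.4969 0.1883 0.1982] ytool [-0.  0. -1.] jaw 29.15 q6 -0.215 F [-0.1  0.3  0.4]
turn -0.1 q6 change ~ -0.0 shift mm [1.7 1.2 0.3] yaw2 29.2
turn 179.9 q6 change ~ 3.14 shift mm [-1.7  1.2 -0.3] yaw2 -150.8
```

```bash
python3 -m inch '[[[0,0,0,0],[0,0,0,0],[0,0,0,0],[0,0,0,0],[0,0,0,0],[0,0,0,0]]]' 0 && python3 -m inch '[[[0,-4,0,0],[0,-8,0,0],[0,-12,0,0],[0,-12,0,0],[0,-12,0,0],[0,-12,0,0],[0,-12,0,0],[0,-12,0,0],[0,-8,0,0],[0,-4,0,0],[0,0,0,0]]]' && python3 go.py 0.532 -0.205 0.294 29.2;  python3 - <<'E'
from h import *
p,d=get_image("scene");cv2.imwrite("pics/s2.png",p[:,:,::-1])
E
```

```text
time_s: 4.07
position: [0.497, 0.1883, 0.1983]
ee_rot: [0.61, -0.61, 0.358, -0.358]
contact_force: [1.8, 1.1, 0.1]
width: 0.015
time_s: 4.98
position: [0.4971, 0.1883, 0.2951]
ee_rot: [0.61, -0.609, 0.358, -0.358]
contact_force: [-0.5, 0.3, -3.6]
width: 0.015
t 4.98 pos [0.4971 0.1883 0.2951] ytool [ 0.001  0.    -1.   ] jaw 29.15 q6 -0.215 F [-0.5  0.3 -3.6]
turn -0.1 q6 change ~ -0.0 shift mm [ 360.4    1.  -161.4] yaw2 29.2
turn 179.9 q6 change ~ 3.14 shift mm [-360.4    1.   161.4] yaw2 -150.8
```

View pics/s2.png

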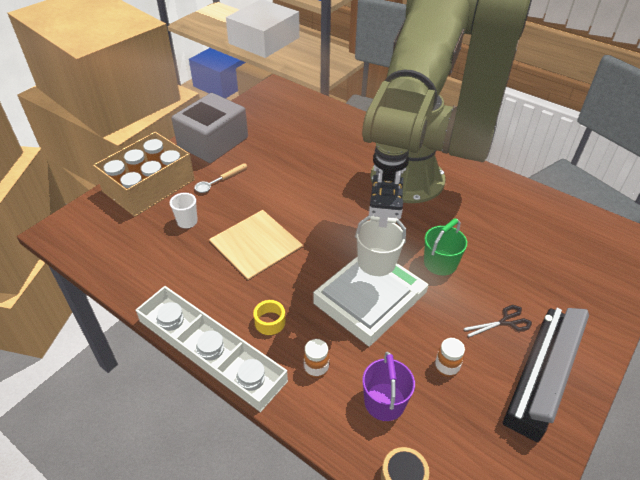

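The white pail hangs in the gripper at scene (380,243), clear of the scale, and everything else is where it was. The empty board is at (255,243). I'll carry it over.

```bash
python3 -m inch '[[[6,0,-2.7,0],[12,0,-5.4,0],[18,0,-8.1,0],[24,0,-10.7,0],[24,0,-10.7,0],[24,0,-10.7,0],[24,0,-10.7,0],[24,0,-10.7,0],[24,0,-10.7,0],[24,0,-10.7,0],[24,0,-10.7,0],[24,0,-10.7,0]]]' && python3 -m inch '[[[24,0,-10.7,0],[24,0,-10.7,0],[24,0,-10.7,0],[18,0,-8.1,0],[12,0,-5.4,0],[6,0,-2.7,0],[0,0,0,0],[0,0,0,0],[0,0,0,0]]]' && python3 go.py 0.532 -0.205 0.155 29.2; python3 - <<'E'
from h import *
d=get_image("top")[1];P=cloud("top",d);p,s=get_image("scene");Q=cloud("scene",s);cv2.imwrite("pics/s3.png",cv2.resize(p[130:310,180:380,::-1],(660,594)))
for C in(P,Q):
    m=(C[...,2]>.09)&(C[...,2]<.26)&(abs(C[...,0]-.53)<.09)&(abs(C[...,1]+.2)<.09)
    q=C[m].astype(np.float32);print(len(q),q[:,2].min(),cv2.minEnclosingCircle(q[:,:2].copy()))
    print(np.histogram(q[:,2],np.arange(.09,.27,.01))[0])
E
```

```text
time_s: 6.03
position: [0.5208, -0.089, 0.2939]
ee_rot: [-0.61, 0.61, -0.358, 0.358]
contact_force: [0.2, -0.1, -2.8]
width: 0.0152
time_s: 6.78
position: [0.5318, -0.2036, 0.2943]
ee_rot: [0.61, -0.61, 0.358, -0.358]
contact_force: [0.7, -0.8, -2.6]
width: 0.0148
t 6.78 pos [ 0.5318 -0.2036  0.2943] ytool [-0.  0. -1.] jaw 29.2 q6 -0.94 F [ 0.7 -0.8 -2.6]
turn -0.0 q6 change ~ -0.0 shift mm [  1.3 139.3  -0.6] yaw2 29.2
turn 180.0 q6 change ~ 3.14 shift mm [ -1.3 139.3   0.6] yaw2 -150.8
420 0.15192343 ((0.5317567586898804, -0.1988857537508011), 0.05488288030028343)
[  0   0   0   0   0   0 113 120  12  13  16  16  13  11  14  53  39]
1764 0.15079905 ((0.5361758470535278, -0.20439855754375458), 0.06255382299423218)
[  0   0   0   0   0   0  40  97 147 168 176 200 210 219 223 233  51]
```

View pics/s3.png

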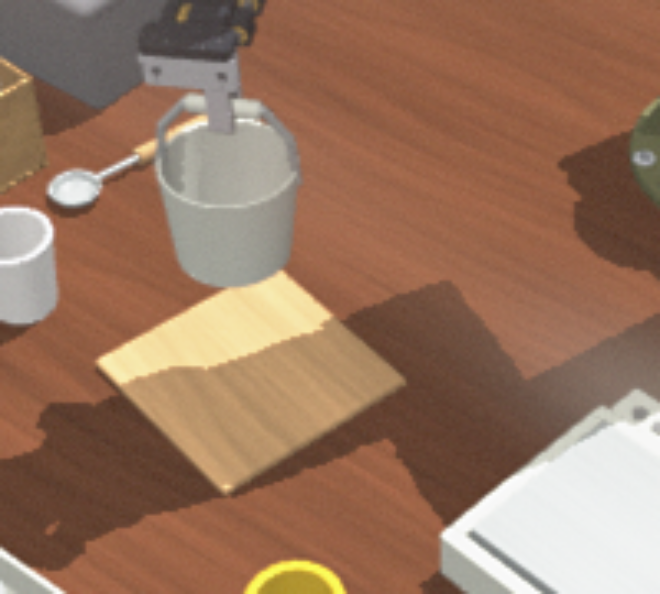

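The crop shows the pail hanging upright at crop (230,200), level, above the board. Its underside is about 0.15 m up, so I'll go down 135 mm and then creep to contact.

```bash
python3 -m inch '[[[0,8,0,0],[0,16,0,0],[0,20,0,0],[0,20,0,0],[0,20,0,0],[0,20,0,0],[0,14,0,0],[0,8,0,0],[0,5,0,0],[0,3,0,0],[0,0,0,0],[0,0,0,0]]]' && python3 -m inch '[[[0,2,0,0],[0,1,0,0],[0,1,0,0],[0,1,0,0],[0,1,0,0],[0,1,0,0],[0,0,0,0],[0,0,0,0]]]'
```

```text
time_s: 7.88
position: [0.5321, -0.2045, 0.1609]
ee_rot: [0.61, -0.61, 0.358, -0.358]
contact_force: [-0.3, 0.2, -3.2]
width: 0.0153
time_s: 8.55
position: [0.5318, -0.2045, 0.1532]
ee_rot: [-0.61, 0.61, -0.358, 0.358]
contact_force: [0.3, -0.4, -4.0]
width: 0.0154
```

```bash
python3 -m inch '[[[0,1,0,0],[0,1,0,0],[0,0,0,0],[0,0,0,0]]]' && python3 -m inch '[[[0,1,0,0],[0,0.5,0,0],[0,0,0,0],[0,0,0,0]]]'&& python3 -m inch '[[[0,1,0,0],[0,0.5,0,0],[0,0,0,0],[0,0,0,0]]]'
```

```text
time_s: 8.88
position: [0.532, -0.2045, 0.1514]
ee_rot: [0.61, -0.61, 0.358, -0.358]
contact_force: [0.2, 1.1, -0.6]
width: 0.0151
time_s: 9.22
position: [0.5327, -0.2048, 0.151]
ee_rot: [0.61, -0.61, 0.357, -0.359]
contact_force: [1.7, 0.0, 6.2]
width: 0.015
time_s: 9.55
position: [0.5335, -0.2051, 0.1508]
ee_rot: [0.61, -0.609, 0.356, -0.36]
contact_force: [3.9, -0.9, 13.8]
width: 0.0149
```

The pail is on the board. I'll ease off 2.5 mm, open, and rise.

```bash
python3 -m inch '[[[0,-1.5,0,0],[0,-1,0,0],[0,0,0,0]]]' && python3 -m inch '[[[0,0,0,0],[0,0,0,0],[0,0,0,0],[0,0,0,0],[0,0,0,0],[0,0,0,0],[0,0,0,0],[0,0,0,0]]]' 0.7 && python3 -m inch '[[[0,-5,0,0],[0,-12,0,0],[0,-20,0,0],[0,-20,0,0],[0,-25,0,0],[0,-25,0,0],[0,-25,0,0],[0,-15,0,0],[0,-8,0,0],[0,0,0,0]]]'; python3 - <<'E'
from h import *
p,s=get_image("scene");Q=cloud("scene",s);cv2.imwrite("pics/s4.png",cv2.resize(p[130:310,180:380,::-1],(660,594)))
P=cloud("top",get_image("top")[1])
for C in(P,Q):
    m=(C[...,2]>.095)&(C[...,2]<.112)&(abs(C[...,0]-.53)<.09)&(abs(C[...,1]+.2)<.09)
    q=C[m].astype(np.float32);print("rim",len(q),q[:,2].max(),cv2.minEnclosingCircle(q[:,:2].copy()))
E
python3 go.py 0.49 0.18 0.2 0
```

```text
time_s: 9.8
position: [0.5321, -0.2046, 0.1513]
ee_rot: [0.61, -0.61, 0.358, -0.358]
contact_force: [1.7, 0.0, 5.7]
width: 0.0149
time_s: 10.47
position: [0.5318, -0.2044, 0.1507]
ee_rot: [-0.61, 0.61, -0.358, 0.358]
contact_force: [-0.0, -0.8, -0.0]
width: 0.0639
time_s: 11.3
position: [0.5321, -0.2045, 0.3081]
ee_rot: [0.61, -0.61, 0.357, -0.359]
contact_force: [0.1, -0.6, -0.7]
width: 0.0656
rim 125 0.11091577 ((0.5341582894325256, -0.20613683760166168), 0.05878547951579094)
rim 218 0.110835776 ((0.5389825701713562, -0.2035868912935257), 0.06133953109383583)
t 11.4 pos [ 0.5317 -0.2044  0.3052] ytool [-0.001  0.    -1.   ] jaw 29.15 q6 -0.94 F [ 0.3  1.1 -0.4]
turn 29.2 q6 change ~ 0.51 shift mm [-384.3  105.3  -41.6] yaw2 -0.0
turn -150.8 q6 change ~ -2.63 shift mm [384.3 105.3  41.6] yaw2 180.0
```

View pics/s4.png

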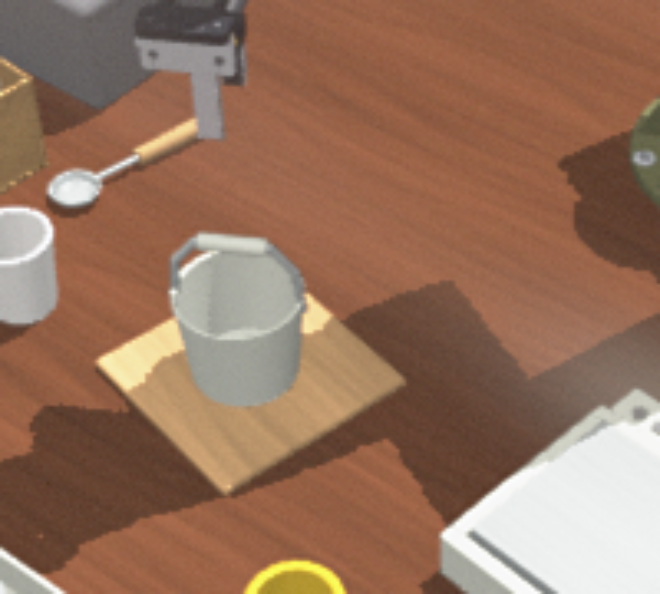

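The pail stands upright on the board with its rim centre at about (0.534, -0.205), so the margin is large. Next I'll move over the scale and measure the plate.

```bash
python3 -m inch '[[[-15,0,6.5,0],[-30,0,12,0],[-30,0,12,0],[-30,0,12,0],[-30,0,12,0],[-30,0,12,0],[-30,0,12,0],[-30,0,12,0],[-30,0,12,0],[-30,0,12,0],[-30,0,12,0],[-30,0,12,0]]]' 1 && python3 -m inch '[[[-15,0,6,6],[0,0,0,6],[0,0,0,6],[0,0,0,6],[0,0,0,6],[0,0,0,6],[0,0,0,0],[0,0,0,0],[0,0,0,0]]]'; python3 go.py 0.51 0.18 0.3 -6.9;  python3 - <<'E'
from h import *
import pickle
c=camera_params("wrist");p,d=get_image("wrist");cv2.imwrite("pics/w2.png",p[:,:,::-1]);np.save("pics/w2.npy",d);pickle.dump(c,open("pics/w2.pkl","wb"))
p,d=get_image("top");cv2.imwrite("pics/t2.png",p[:,:,::-1]);np.save("pics/t2.npy",d)
E
```

```text
time_s: 12.4
position: [0.4839, 0.1658, 0.3045]
ee_rot: [-0.609, 0.61, -0.359, 0.358]
contact_force: [-0.1, 0.3, 0.0]
width: 0.0941
time_s: 13.15
position: [0.4826, 0.1803, 0.3051]
ee_rot: [0.47, -0.47, 0.528, -0.528]
contact_force: [0.6, 0.2, 0.2]
width: 0.0938
t 13.15 pos [0.4826 0.1803 0.3051] ytool [-0.001 -0.    -1.   ] jaw -6.65 q6 0.403 F [0.6 0.2 0.2]
turn 0.3 q6 change ~ 0.0 shift mm [-3.   5.1 27.3] yaw2 -6.9
turn -179.7 q6 change ~ -3.14 shift mm [  3.    5.1 -27.3] yaw2 173.1
```

View pics/w2.png

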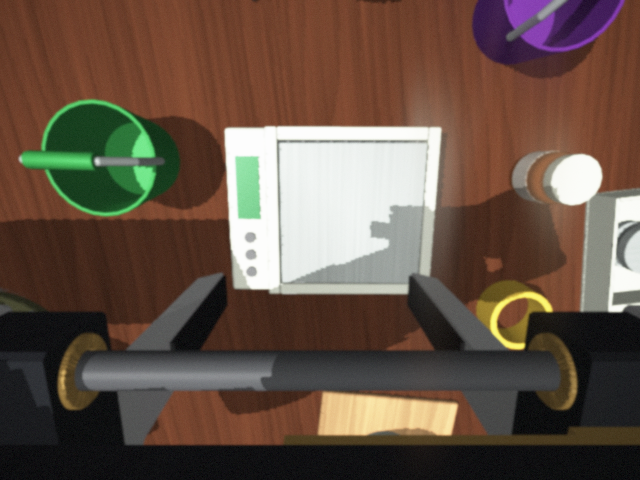

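The wrist view shows the scale whole. The housing corners are at about (274,127), (441,128), (432,293) and (270,293), and the plate at (280,141), (428,141), (422,285) and (280,285). I'll compute the poses from depth.

```bash
cat > plate.py <<'E'
from h import *
import pickle,sys
def fit(C,nm,ctr=np.array([.521,.1755]),yaw=-6.9):
    a=np.radians(yaw);X=np.array([np.cos(a),np.sin(a)]);Y=np.array([-np.sin(a),np.cos(a)])
    L=np.stack([(C[...,:2]-ctr)@X,(C[...,:2]-ctr)@Y,C[...,2]],-1)
    ok=(L[...,2]>.04)&(L[...,2]<.075)
    p=L[ok&(abs(L[...,:2])<.074).all(-1)]
    for _ in range(3):
        A=np.c_[p[:,:2],np.ones(len(p))];k=np.linalg.lstsq(A,p[:,2],rcond=None)[0];r=p[:,2]-A@k;p=p[abs(r)<2.5*r.std()+1e-4]
    rr=np.abs(L[...,:2]).max(-1);q=L[ok&(rr>.089)&(rr<.096)]
    h=lambda x,y:((k@[x,y,1])*1000).round(1)
    print(nm,"plate z at ++ +- -+ -- centre",h(.06,.06),h(.06,-.06),h(-.06,.06),h(-.06,-.06),h(0,0),"n",len(p),"res",(r.std()*1000).round(1),"rim",(np.median(q[:,2])*1000).round(1))
    z=L[ok&(L[...,0]>-.2)&(L[...,0]<.12)&(abs(L[...,1])<.12)]
    return L
if __name__=="__main__":
    c=pickle.load(open("pics/w2.pkl","rb"));W=cloud("wrist",np.load("pics/w2.npy"),c);T=cloud("top",np.load("pics/t2.npy"))
    fit(W,"wrist");fit(T,"top")
    for u,v in((274,127),(441,128),(432,293)): print("housing corner",onz("wrist",u,v,.05,c).round(4))
    pl=np.array([onz("wrist",u,v,.06,c) for u,v in((280,141),(428,141),(422,285),(280,285))]);print("plate corners",pl.round(4).tolist(),"mean",pl.mean(0).round(4))
    for nm,C in(("w",W),("t",T)):
        m=(C[...,2]>.043)&(C[...,2]<.07)&(abs(C[...,0]-.52)<.15)&(abs(C[...,1]-.175)<.13)
        r=cv2.minAreaRect(cv2.UMat(C[m][:,:2].astype(np.float32)).get());print(nm,np.round(r[0],4),np.round(r[1],4),round(r[2],2))
E
python3 plate.py; python3 go.py 0.4 0.1 0.2 -6.9 | head -1
```

```text
wrist plate z at ++ +- -+ -- centre 59.8 58.5 58.4 57.2 58.5 n 16131 res 0.8 rim 49.8
top plate z at ++ +- -+ -- centre 59.9 59.0 58.9 58.0 58.9 n 1499 res 2.7 rim 50.3
housing corner [0.4459 0.2843 0.05  ]
housing corner [0.6301 0.2618 0.05  ]
housing corner [0.6119 0.0678 0.05  ]
plate corners [[0.4514, 0.2682, 0.06], [0.6122, 0.2495, 0.06], [0.5975, 0.0837, 0.06], [0.4282, 0.1033, 0.06]] mean [0.5223 0.1762 0.06  ]
w [0.5215 0.1766] [0.1971 0.1984] 83.34
t [0.4939 0.1383] [0.1193 0.2415] 83.18
t 13.25 pos [0.4826 0.1803 0.3055] ytool [-0. -0. -1.] jaw -6.72 q6 0.404 F [ 0.4 -0.2 -0.5]
```

The scale centre is (0.5215, 0.1766) at yaw -6.7°, and the plate is 7 to 10 mm proud. I'll press with the open fingers, which land near two studs at a time, first at scale y=+60 and then at y=-60, in stages.

```bash
python3 go.py 0.5285 0.2362 0.08 -6.7
```

```text
t 13.25 pos [0.4826 0.1803 0.3055] ytool [-0. -0. -1.] jaw -6.72 q6 0.404 F [ 0.4 -0.2 -0.5]
turn -0.0 q6 change ~ -0.0 shift mm [-60.9 225.4  39.1] yaw2 -6.7
turn 180.0 q6 change ~ 3.14 shift mm [ 60.9 225.4 -39.1] yaw2 173.3
```

```bash
python3 -m inch '[[[-20.9,10,13,0],[-20,25,13,0],[-20,30,13.1,0],[0,30,0,0],[0,30,0,0],[0,30,0,0],[0,28,0,0],[0,20,0,0],[0,12,0,0],[0,7,0,0],[0,3,0,0],[0,0,0,0]]]' && python3 -m inch '[[[0,4,0,0],[0,3,0,0],[0,3,0,0],[0,2,0,0],[0,2,0,0],[0,2,0,0],[0,0,0,0],[0,0,0,0]]]' && python3 go.py 0.5285 0.2362 0.0625 -6.7
```

```text
time_s: 14.25
position: [0.529, 0.2362, 0.0811]
ee_rot: [-0.469, 0.469, -0.529, 0.529]
contact_force: [-1.0, -1.1, 0.3]
width: 0.0939
time_s: 14.92
position: [0.529, 0.2364, 0.065]
ee_rot: [-0.47, 0.469, -0.529, 0.529]
contact_force: [0.3, 1.8, 2.1]
width: 0.0937
t 14.92 pos [0.529  0.2364 0.065 ] ytool [ 0.001  0.    -1.   ] jaw -6.84 q6 0.476 F [0.3 1.8 2.1]
turn -0.1 q6 change ~ -0.0 shift mm [ 0.2  2.5 -0.5] yaw2 -6.7
turn 179.9 q6 change ~ 3.14 shift mm [-0.2  2.5  0.5] yaw2 173.3
```

```bash
python3 -m inch '[[[0,1.5,0,0],[0,1.5,0,0],[0,1,0,0],[0,1,0,0],[0,0,0,0]]]' && python3 -m inch '[[[0,1,0,0],[0,1,0,0],[0,0,0,0]]]'
```

```text
time_s: 15.33
position: [0.5292, 0.237, 0.061]
ee_rot: [0.47, -0.468, 0.529, -0.529]
contact_force: [-2.3, 4.3, 12.3]
width: 0.0942
time_s: 15.58
position: [0.5293, 0.2372, 0.0594]
ee_rot: [0.47, -0.468, 0.529, -0.529]
contact_force: [-3.7, 5.3, 16.5]
width: 0.094
```

The force is about 15 N, as two studs should give, and this side is nearly home. Now the other side.

```bash
python3 -m inch '[[[0,-10,0,0],[0,-15,0,0],[15,-5,0,0],[30,0,0,0],[30,0,0,0],[30,0,0,0],[15,0,0,0],[0,5,0,0],[0,3,0,0],[0,0,0,0]]]' && python3 -m inch '[[[0,4,0,0],[0,4,0,0],[0,3,0,0],[0,2,0,0],[0,2,0,0],[0,2,0,0],[0,2,0,0],[0,2,0,0],[0,0,0,0]]]' && python3 go.py 0.5145 0.1170 0.058 -6.7
```

```text
time_s: 16.42
position: [0.5141, 0.1172, 0.0789]
ee_rot: [0.469, -0.47, 0.529, -0.529]
contact_force: [-0.2, 0.1, 0.1]
width: 0.0942
time_s: 17.17
position: [0.5142, 0.1167, 0.059]
ee_rot: [-0.469, 0.47, -0.529, 0.529]
contact_force: [-5.0, -3.0, 6.8]
width: 0.094
t 17.17 pos [0.5142 0.1167 0.059 ] ytool [-0.001 -0.001 -1.   ] jaw -6.84 q6 0.274 F [-5.  -3.   6.8]
turn -0.1 q6 change ~ -0.0 shift mm [-0.4  1.   0.2] yaw2 -6.7
turn 179.9 q6 change ~ 3.14 shift mm [ 0.4  1.  -0.2] yaw2 173.3
```

```bash
python3 -m inch '[[[0,1.5,0,0],[0,1.5,0,0],[0,0,0,0]]]' && python3 -m inch '[[[0,1,0,0],[0,1,0,0],[0,0,0,0]]]' && python3 -m inch '[[[0,1,0,0],[0,1,0,0],[0,0,0,0]]]'
```

```text
time_s: 17.42
position: [0.5144, 0.1167, 0.0581]
ee_rot: [-0.469, 0.47, -0.529, 0.529]
contact_force: [-18.1, -6.0, 36.8]
width: 0.0938
time_s: 17.67
position: [0.5145, 0.1167, 0.058]
ee_rot: [-0.469, 0.469, -0.529, 0.529]
contact_force: [-29.5, -9.3, 61.1]
width: 0.0942
time_s: 17.92
position: [0.5146, 0.1169, 0.0577]
ee_rot: [-0.469, 0.469, -0.529, 0.529]
contact_force: [-39.5, -9.7, 84.8]
width: 0.0938
```

The force climbed steeply, so that side is on a hard stop. I'll back off, rise and look.

```bash
python3 -m inch '[[[0,-7,0,0],[0,-15,0,0],[0,-25,0,0],[0,-30,0,0],[0,-30,0,0],[0,-30,0,0],[0,-30,0,0],[0,-25,0,0],[-15,-15,-20,0],[-30,-5,-20,0],[-15,0,0,0],[0,0,0,0]]]' && cat > look.py <<'E'
import sys
from plate import *
k=sys.argv[1];ctr=np.array([.5215,.1766])
c=camera_params("wrist");p,d=get_image("wrist");fit(cloud("wrist",d,c),"wrist",ctr,-6.7)
pt,dt=get_image("top");fit(cloud("top",dt),"top",ctr,-6.7)
cv2.imwrite(f"pics/w{k}.png",cv2.resize(p[110:310,210:460,::-1],(750,600),interpolation=cv2.INTER_CUBIC))
ps,ds=get_image("scene");fit(cloud("scene",ds),"scene",ctr,-6.7)
E
python3 look.py 3;python3 go.py
```

```text
time_s: 18.92
position: [0.4815, 0.1837, 0.2643]
ee_rot: [-0.47, 0.469, -0.528, 0.528]
contact_force: [-0.5, -0.2, 0.1]
width: 0.0939
wrist plate z at ++ +- -+ -- centre 49.9 49.8 49.9 49.8 49.9 n 18532 res 0.7 rim 49.7
top plate z at ++ +- -+ -- centre 50.5 50.0 50.8 50.2 50.4 n 1414 res 2.5 rim 50.0
scene plate z at ++ +- -+ -- centre 49.2 49.2 48.8 48.9 49.0 n 2443 res 2.4 rim 48.5
t 19.07 pos [0.482  0.1809 0.2633] ytool [-0.001 -0.    -1.   ] jaw -6.84 q6 0.407 F [ 0.2 -0.5  0.1]
```

View pics/w3.png

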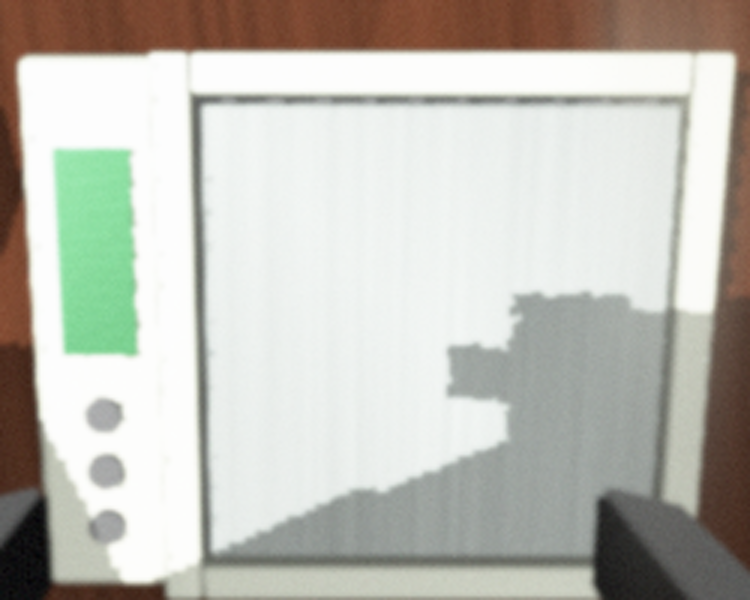

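The plate reads 49.8–49.9 mm at all four corners against 49.7 for the rim, with an even gap all round in the picture. The y=+ side was last pressed only gently, so I'll check it with one more press.

```bash
python3 -m inch '[[[-20.5,10,13,0],[-20,25,13,0],[-20,30,13.5,0],[0,30,0,0],[0,30,0,0],[0,25,0,0],[0,18,0,0],[0,12,0,0],[0,7,0,0],[0,4,0,0],[0,0,0,0]]]' && python3 -m inch '[[[0,4,0,0],[0,4,0,0],[0,3,0,0],[0,2,0,0],[0,1,0,0],[0,0,0,0],[0,0,0,0]]]' && python3 -m inch '[[[0,1,0,0],[0,0.5,0,0],[0,0,0,0],[0,0,0,0]]]'
```

```text
time_s: 19.98
position: [0.5285, 0.2364, 0.0727]
ee_rot: [0.469, -0.469, 0.529, -0.529]
contact_force: [0.1, -0.4, -0.3]
width: 0.0943
time_s: 20.57
position: [0.5284, 0.2368, 0.0588]
ee_rot: [-0.469, 0.469, -0.529, 0.529]
contact_force: [-0.0, 0.2, 0.8]
width: 0.0944
time_s: 20.9
position: [0.5286, 0.2368, 0.0583]
ee_rot: [-0.469, 0.469, -0.529, 0.529]
contact_force: [-3.8, -1.8, 9.9]
width: 0.0942
```

```bash
python3 -m inch '[[[0,0.8,0,0],[0,0.7,0,0],[0,0,0,0],[0,0,0,0]]]' && python3 -m inch '[[[0,-4,0,0],[0,-10,0,0],[0,-20,0,0],[0,-30,0,0],[0,-30,0,0],[0,-30,0,0],[0,-30,0,0],[0,-25,0,0],[20,-15,-13,0],[20,-5,-13,0],[20,0,-13,0],[0,0,0,0]]]' && python3 look.py 4; python3 - <<'E'
from h import *
p,d=get_image("top");a=p[:,:,::-1];cv2.imwrite("pics/t4.png",a);P=cloud("top",d)
m=(P[...,2]>.095)&(P[...,2]<.112)&(abs(P[...,0]-.53)<.09)&(abs(P[...,1]+.2)<.09);print("pail rim",cv2.minEnclosingCircle(P[m][:,:2].astype(np.float32)))
E
```

```text
time_s: 21.23
position: [0.5286, 0.2369, 0.0581]
ee_rot: [-0.47, 0.469, -0.529, 0.529]
contact_force: [-11.2, -4.4, 26.7]
width: 0.0943
time_s: 22.23
position: [0.4809, 0.1799, 0.2561]
ee_rot: [-0.469, 0.469, -0.529, 0.529]
contact_force: [1.5, 0.4, 0.5]
width: 0.0939
wrist plate z at ++ +- -+ -- centre 49.8 49.8 49.8 49.8 49.8 n 19419 res 0.7 rim 49.8
top plate z at ++ +- -+ -- centre 50.4 50.3 50.4 50.3 50.4 n 1327 res 2.5 rim 50.1
scene plate z at ++ +- -+ -- centre 48.9 49.2 48.7 49.0 48.9 n 2423 res 2.4 rim 48.6
pail rim ((0.5335390567779541, -0.2061864137649536), 0.05952129140496254)
```

View pics/t4.png

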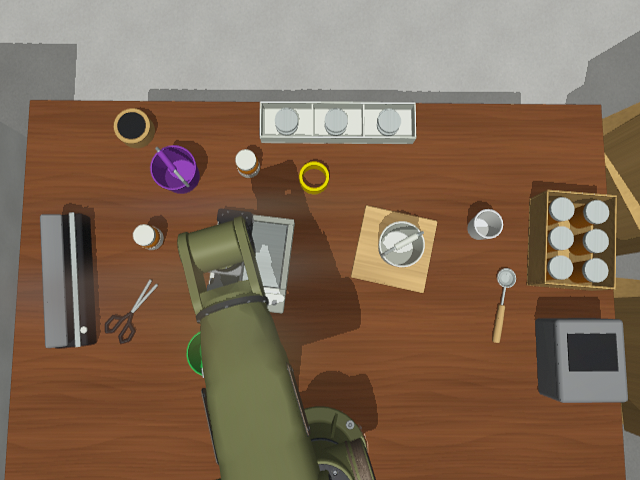

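The pail at (401,244) stands wholly on the board. The tape at (314,177), both jars, the cup, the spoon and the scissors are where they were. The plate is level with the rim, so I'm handing in.

```bash
python3 -c "
from bench import *
print(sign_off())"
```

```text
the job is handed in; nothing more can be done
None
```

I lifted the white pail off the scale by its handle and stood it upright on the board. I then pressed the plate down with the open fingers, first one side, then the other, then the first side again as a check. I handed the job in at about 22 s of the 72 s allowed.

**Final checks:**
- **Plate:** the wrist camera puts the plate top at 49.8 mm at all four corners, level with the rim at 49.8 mm. The top and scene views are coarser but agree to within about 0.6 mm. Both sides came to a hard stop.
- **Pail:** its rim centre is at about (0.534, -0.206), within a few millimetres of the board's centre at (0.532, -0.205), so it is wholly on the board.
- **Other things:** the tape, both jars, the cup, the spoon and the scissors looked unmoved in the last top view. The arm hid most of the green pail in that picture, but nothing went near it.

**Went less well:** on the second side, the press force rose faster than I expected. At the fingertips it reached about 85 N vertically, roughly 94 N in total, before I backed off. That is under the 120 N wrist limit. It is above 40 N, but only the fingers were touching, not the gripper's body or the arm.

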